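# Laying out an ammonite growth series

### The arm

A 6-joint arm with a two-finger parallel gripper is mounted at the origin on the work surface. World frame = base frame: x ahead of the robot, y to its left, z up, the work surface at z = 0. Lengths are in m, angles in rad, forces in N, time in s.
With the tool pointing down it reaches from about 0.375 to 0.9 m from the base axis. Payload 3.1 kg.
Tool frame: the origin (TCP) lies at the very end of the fingers, on their centre line; the grasp point (between the pads) lies 19 mm behind it; z points along the fingers, y is the line along which they close (so a half turn about z gives the same grasp; the last joint's range is limited). The gripper opens to 87 mm and grips with 3 to 60 N. Pads are 19 mm wide; open, the fingers measure 117 mm over their backs; the gripper's body (75 mm by 190 mm) begins 51 mm behind the grasp point.
Start: joints at [-1.528, 0.527, 1.433, -0, 1.181, -0.178], TCP at [0.137, -0.61, 0.223] pointing down, gripper open.
Joint ranges: [-3.08, 3.08], [-0.75, 2.2], [0.22, 2.44], [-1.43, 4.57], [0, 2.65], [-2.85, 2.85]. Speed limits (rad/s): [2.79, 2.79, 3.14, 3.14, 3.14, 3.14].

### API

Orientations are given as a unit quaternion [x, y, z, w].
In Python, from rig import status, viewer, robot gives the robot as it stands.
- The arm moves only by the tool arm_command, never from a script. Its arguments are lists of equal length, an entry for each row: "delta_rot": the turn, a rotation vector about the tool's x, y, z in degrees, a list of three; "delta_pos": the shift along the tool's x, y, z in m, a list of three; "gripper": the closure, from -1 (fully open) to 1 (shut). In form: {"delta_rot": [[rx, ry, rz], ...], "delta_pos": [[dx, dy, dz], ...], "gripper": [gripper, ...]}. A call has 1 to 12 rows; each row is the pose to reach, as a shift and turn from the pose commanded when the call began, along the tool's axes at that moment; what a row does not reach only later rows make up. A row lasts 1/12 s, in which the tool goes at most 41.7 mm and 7.16 degrees, less where a joint would pass 70% of its speed; a pose out of reach is approached as far as the arm can. A call with a gripper value outside its range is refused whole. The fingers move at their own pace and stop on an object; "grip_force" is the grip in N (left out, the last holds). Time passes only in rows, so rows that repeat a pose let the fingers close. It gives the time, the measured TCP pose, the force, the opening and the grip force at its end, in the units of the state.
- status.get_obs(): the state, without advancing time (a new reading comes with each control period).
- viewer.camera(name): name is "scene" or "top" or "wrist"; returns a dict with "pixels" (400x640x3 uint8, blue, green, red), "fx", "fy", "cx", "cy" (pixels), "pose" (4x4, takes a point from camera to world coordinates); the wrist camera has in their place "mount" (4x4, takes a point from camera to tool coordinates, whose origin is the TCP and whose axes are the flange's). Camera axes: x right, y down, z forward; pixel columns grow to the right and rows downward; lengths in m; the calibration is good to about 2 mm. The wrist camera is an equidistant fisheye: a pixel r from the principal point sees the ray r / f radians off the axis. A picture is of the moment at which its call begins: read the wrist's pose just before it. There is no depth.
- robot.hand_in(): hands the job in; it is judged then, once.
The state is a dict: "time": time; "q": joint angles; "joint_velocities": joint speeds; "joint_torque": joint torques, N m; "position": TCP position; "tool_rot": TCP orientation; "ft_force": force on the tool from outside, world axes, zero at the start; "moment": the same for the moment, N m; "grip_width": finger opening in m; "grip_force": force on a finger pad.
Only numpy, scipy, OpenCV 4.12 (cv2) and the standard library are available. Lean on these libraries where they do the work, as an engineer would, in place of code of your own. Each camera call takes 0.05 s, during which the arm holds its last target. There are 200 camera calls.

### The job

Pick out the four ammonites from the rubble and the other finds on the fossil-splitting bench and lay each one in the specimen tray of its size: the smallest shell in the smallest tray, the next in the next, and the largest in the largest. Set them down gently, not dropped, the same side up, so that each lies flat on the lining inside its tray, and leave the sea urchin and the belemnite lying where they are.

Things in the scene. Friction and masses are not known exactly. Their poses are not given: they have to be found in the camera images.
- shell_tiny: the tiny one of four brown ribbed ammonites (flat coiled shells turned to stone, same colour and shape, four sizes: 30, 42, 54 and 66 mm), lying flat: 26 to 30 mm across depending on the direction (the outline is a slightly open spiral), 16 mm thick, its rim upright over the middle two thirds of that thickness, about 22 g, loose. Origin at the middle of its underside, z up; both faces are alike.
- shell_small: the small one of four brown ribbed ammonites (flat coiled shells turned to stone, same colour and shape, four sizes: 30, 42, 54 and 66 mm), lying flat: 36 to 42 mm across depending on the direction (the outline is a slightly open spiral), 18 mm thick, its rim upright over the middle two thirds of that thickness, about 48 g, loose. Origin at the middle of its underside, z up; both faces are alike.
- shell_medium: the medium one of four brown ribbed ammonites (flat coiled shells turned to stone, same colour and shape, four sizes: 30, 42, 54 and 66 mm), lying flat: 46 to 54 mm across depending on the direction (the outline is a slightly open spiral), 20 mm thick, its rim upright over the middle two thirds of that thickness, about 90 g, loose. Origin at the middle of its underside, z up; both faces are alike.
- shell_large: the large one of four brown ribbed ammonites (flat coiled shells turned to stone, same colour and shape, four sizes: 30, 42, 54 and 66 mm), lying flat: 57 to 66 mm across depending on the direction (the outline is a slightly open spiral), 22 mm thick, its rim upright over the middle two thirds of that thickness, about 140 g, loose. Origin at the middle of its underside, z up; both faces are alike.
- tray_tiny: the tiny one of four shallow square white specimen trays with a dark lining, for the 30 mm ammonite: 56 mm inside, 60 mm outside (walls 2 mm). Fixed to the bench. Origin at the middle of its underside, on the bench, x and y along its sides; the lining's flat top is 8 mm and the wall's rim 14 mm above the origin, so the walls stand only 6 mm above the lining and fingers that hold a shell more than 6 mm above its underside stay clear of them.
- tray_small: the small one of four shallow square white specimen trays with a dark lining, for the 42 mm ammonite: 68 mm inside, 72 mm outside (walls 2 mm). Fixed to the bench. Origin at the middle of its underside, on the bench, x and y along its sides; the lining's flat top is 8 mm and the wall's rim 14 mm above the origin, so the walls stand only 6 mm above the lining and fingers that hold a shell more than 6 mm above its underside stay clear of them.
- tray_medium: the medium one of four shallow square white specimen trays with a dark lining, for the 54 mm ammonite: 80 mm inside, 84 mm outside (walls 2 mm). Fixed to the bench. Origin at the middle of its underside, on the bench, x and y along its sides; the lining's flat top is 8 mm and the wall's rim 14 mm above the origin, so the walls stand only 6 mm above the lining and fingers that hold a shell more than 6 mm above its underside stay clear of them.
- tray_large: the large one of four shallow square white specimen trays with a dark lining, for the 66 mm ammonite: 92 mm inside, 96 mm outside (walls 2 mm). Fixed to the bench. Origin at the middle of its underside, on the bench, x and y along its sides; the lining's flat top is 8 mm and the wall's rim 14 mm above the origin, so the walls stand only 6 mm above the lining and fingers that hold a shell more than 6 mm above its underside stay clear of them.
- urchin: a fossil sea urchin: a pale grey dome 49 mm in diameter and 28 mm high with five pairs of dark lines running down from its top, 50 g, loose, to be left alone. Origin at the middle of its underside.
- belemnite: a fossil belemnite: a brown bullet-shaped rod 75 mm long and 13 mm thick lying on the bench, 25 g, loose, to be left alone. Origin on its underside at mid length, x along it towards the point.
There are look-alikes about, which are no part of the job. Leave any blue look-alike of the shell_medium alone. What is shaped like the shell_tiny but pink is not meant.

How it is judged:
By the outcome, as a careful person would: the job done as asked, in the order asked, and still so for the second after the job is handed in, with the robot touching nothing.
It also fails if it takes over 96 s, if anything falls off the work surface, if the arm or the gripper's body presses on something with over 40 N, if the wrist force passes 120 N, or if a joint passes its speed limit or range.

## Working session

There is one attempt and no reset: what is moved stays moved. The work goes in short steps, Python scripts to look and compute and a tool call to move; the robot and the scene stay as the last step left them, time stands still between calls to the robot, and variables do not carry over. Pictures are saved under pics/ and viewed, at most 14 in all, crops included, and the job is handed in when it is done.

Besides the shell and the picture viewer there is one more tool, called after "Call:" as name(argument=value, ...) on one line, values as JSON. arm_command: Moves the arm, as the interface text tells. Its arguments: {"type":"object","properties":{"delta_rot":{"type":"array","items":{"type":"array","items":{"type":"number"}}},"delta_pos":{"type":"array","items":{"type":"array","items":{"type":"number"}}},"gripper":{"type":"array","items":{"type":"number"}},"grip_force":{"type":"number"}},"required":["delta_rot","delta_pos","gripper"]}

```bash
ls; mkdir -p pics; python3 - <<'E'
from rig import status, viewer
import cv2
o=status.get_obs();print(o)
for n in ("top","scene"):
    c=viewer.camera(n);cv2.imwrite(f"pics/{n}0.png",c["pixels"]);print(n,c["fx"],c["fy"],c["cx"],c["cy"],c["pose"])
E
```

```text
pics
{'time': 0.0, 'q': array([-1.52850378e+00,  5.28443508e-01,  1.43389969e+00, -3.46357574e-05,
        1.18138407e+00, -1.78490507e-01]), 'joint_velocities': array([-0.00026524, -0.00141283, -0.00094685,  0.00120066,  0.0009076 ,
       -0.00071654]), 'joint_torque': array([-1.05506060e-03, -4.40047753e+01, -1.76595712e+01,  6.32395386e-02,
        5.81485033e-02, -1.65458837e-04]), 'position': array([ 0.13686459, -0.60908295,  0.22158638]), 'tool_rot': array([ 9.93911748e-01,  1.10173941e-01,  5.66492656e-05, -1.06592427e-03]), 'ft_force': array([-0.13042862,  0.65696546, -0.59005315]), 'moment': array([-0.01726489,  0.00801854,  0.02544261]), 'grip_force': 0.0, 'grip_width': 0.08719269938054973}
top 419.16853036626475 419.16853036626475 316.0378290883356 202.69177010837933 [[-0.01088066 -0.99071605  0.13551131  0.37119165]
 [-0.99993966  0.01057564 -0.0029706   0.01140801]
 [ 0.0015099  -0.13553546 -0.99077135  0.97707778]
 [ 0.          0.          0.          1.        ]]
scene 446.9260573964755 446.9260573964755 319.85913036977223 198.60211322143357 [[-7.52823213e-01  5.68697882e-01 -3.31421075e-01  8.27581370e-01]
 [ 6.58222631e-01  6.50754405e-01 -3.78499237e-01  4.07976735e-01]
 [ 4.22009647e-04 -5.03091864e-01 -8.64232838e-01  9.46396715e-01]
 [ 0.00000000e+00  0.00000000e+00  0.00000000e+00  1.00000000e+00]]
```

View pics/top0.png

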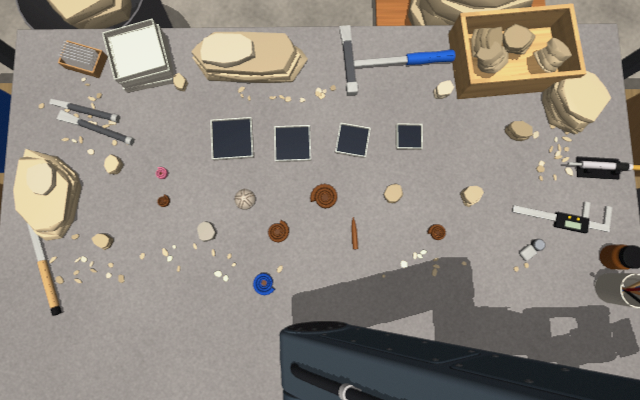

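View pics/scene0.png

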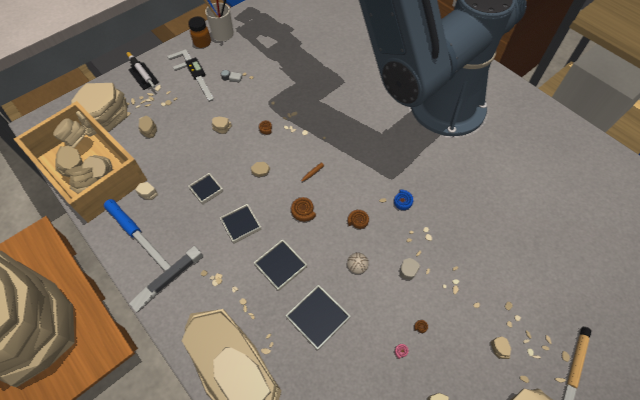

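The candidates in the top view:
- Brown ribbed coils: (163,201), about 12 px, tiny. (437,231), about 17 px, small. (278,232), about 22 px, medium. (323,195), about 28 px, large.
- Not wanted: pink ring (162,173), blue coil (263,284), urchin (245,199), belemnite (354,234), tan stones.
- Trays: (409,136), (352,139), (292,143) and (231,138), in rising size.

Next I measure these.

```bash
cat > h.py <<'E'
import numpy as np, cv2
def cast(c,px,z):
    px=np.atleast_2d(np.asarray(px,float)); P=np.asarray(c["pose"])
    d=np.c_[(px[:,0]-c["cx"])/c["fx"],(px[:,1]-c["cy"])/c["fy"],np.ones(len(px))]@P[:3,:3].T
    return (P[:3,3]+d*((z-P[2,3])/d[:,2])[:,None])[:,:2]
def brown(im):
    h=cv2.cvtColor(im,cv2.COLOR_BGR2HSV)
    return cv2.inRange(h,(3,120,30),(16,255,220))
def blob(mask,p,r=30):
    n,l,s,ce=cv2.connectedComponentsWithStats(cv2.morphologyEx(mask,cv2.MORPH_CLOSE,np.ones((3,3),np.uint8)))
    ok=[i for i in range(1,n) if s[i,4]>40]
    i=min(ok,key=lambda i:np.hypot(*(ce[i]-p)))
    return max(cv2.findContours((l==i).astype(np.uint8),0,2)[0],key=cv2.contourArea)[:,0]
def calip(W):
    a=np.arange(0,180,15); 
    return {int(t):round(float(np.ptp(W@[np.cos(np.radians(t)),np.sin(np.radians(t))]))*1e3) for t in a}
E
python3 - <<'E'
from h import *
from rig import viewer
c=viewer.camera("top");s=viewer.camera("scene")
S=dict(tiny=((163,201),(421,326),.016),small=((437,231),(265,127),.018),medium=((278,232),(358,219),.020),large=((323,195),(303,209),.022))
for n,(p,q,t) in S.items():
    for cam,pp in((c,p),(s,q)):
        k=blob(brown(cam["pixels"]),pp);W=cast(cam,k,t*.6)
        lo,hi=W.min(0),W.max(0); print(n,((lo+hi)/2).round(4),calip(W))
for n,p in dict(tiny=(409,136),small=(352,139),medium=(292,143),large=(231,138)).items():
    g=cv2.cvtColor(c["pixels"],cv2.COLOR_BGR2GRAY);k=blob(cv2.inRange(g,0,60),p)
    W=cast(c,k,.010).astype(np.float32)*1000;print("tray",n,cv2.minAreaRect(W))
im=c["pixels"];t=[cv2.resize(im[y-30:y+30,x-40:x+40],(400,300),interpolation=cv2.INTER_CUBIC) for x,y in((163,190),(437,231),(278,232),(323,195))]
cv2.imwrite("pics/crop.png",np.vstack([np.hstack(t[:2]),np.hstack(t[2:])]))
E
```

```text
tiny [0.5125 0.3639] {0: 26, 15: 25, 30: 23, 45: 24, 60: 25, 75: 26, 90: 26, 105: 26, 120: 26, 135: 24, 150: 26, 165: 26}
tiny [0.5125 0.367 ] {0: 26, 15: 26, 30: 26, 45: 25, 60: 25, 75: 25, 90: 25, 105: 25, 120: 25, 135: 25, 150: 27, 165: 27}
small [ 0.4322 -0.2675] {0: 32, 15: 35, 30: 36, 45: 37, 60: 38, 75: 38, 90: 37, 105: 38, 120: 36, 135: 32, 150: 33, 165: 34}
small [ 0.4333 -0.2632] {0: 37, 15: 40, 30: 42, 45: 42, 60: 44, 75: 45, 90: 43, 105: 41, 120: 37, 135: 33, 150: 32, 165: 33}
medium [0.4384 0.0968] {0: 46, 15: 44, 30: 42, 45: 43, 60: 44, 75: 45, 90: 46, 105: 47, 120: 47, 135: 47, 150: 48, 165: 48}
medium [0.4388 0.0996] {0: 52, 15: 51, 30: 48, 45: 48, 60: 49, 75: 48, 90: 49, 105: 49, 120: 48, 135: 47, 150: 50, 165: 51}
large [ 0.5198 -0.009 ] {0: 54, 15: 57, 30: 57, 45: 58, 60: 59, 75: 59, 90: 58, 105: 60, 120: 61, 135: 58, 150: 53, 165: 54}
large [ 0.5187 -0.0054] {0: 57, 15: 60, 30: 62, 45: 65, 60: 65, 75: 65, 90: 65, 105: 64, 120: 62, 135: 59, 150: 54, 165: 55}
tray tiny ((661.4527587890625, -215.49111938476562), (50.77490234375, 49.14063262939453), 89.4004898071289)
tray small ((653.9437866210938, -79.78012084960938), (63.70215606689453, 63.34245300292969), 79.67623901367188)
tray medium ((647.3126831054688, 64.20475006103516), (76.33846282958984, 73.45372772216797), 89.52547454833984)
tray large ((660.8804321289062, 208.50428771972656), (87.72211456298828, 87.9525146484375), 3.2438416481018066)
```

View pics/crop.png

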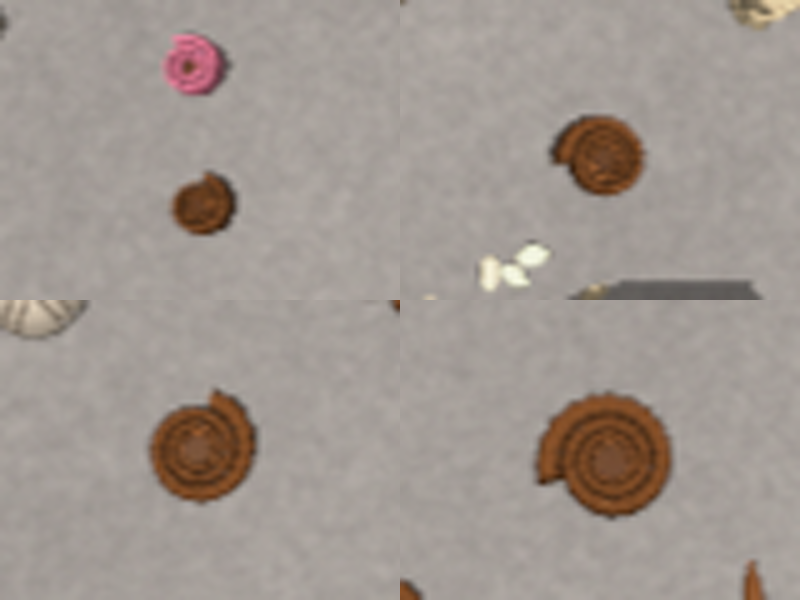

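The crop shows four brown coils in four sizes, with the pink one separate above the tiny. The lips of the tiny and medium point +x (up) and those of the small and large point +y (left). I will grip across world y for the tiny and medium, and across world x for the small and large.

First I square up the tool and swing out.

Call:
arm_command(delta_rot=[[0,0,1],[0,0,3],[0,0,6],[0,0,9],[0,0,12.65],[0,0,12.65],[0,0,12.65],[0,0,12.65],[0,0,12.65],[0,0,12.65],[0,0,12.65],[0,0,12.65]], delta_pos=[[0.012,-0.008,0],[0.038,-0.028,0],[0.07,-0.051,0],[0.384,-0.282,0],[0.384,-0.282,0],[0.384,-0.282,0],[0.384,-0.282,0],[0.384,-0.282,0],[0.384,-0.282,0],[0.384,-0.282,0],[0.384,-0.282,0],[0.384,-0.282,0]], gripper=[-1,-1,-1,-1,-1,-1,-1,-1,-1,-1,-1,-1], grip_force=15)

```text
time: 1.2
position: [0.4411, -0.2599, 0.2226]
tool_rot: [1.0, -0.0, 0.0, 0.0]
ft_force: [0.8, 0.0, 0.3]
grip_width: 0.0873
grip_force: 0.0
```

Call:
arm_command(delta_rot=[[0,0,0],[0,0,0],[0,0,0],[0,0,0],[0,0,0],[0,0,0],[0,0,0],[0,0,0],[0,0,0],[0,0,0],[0,0,0],[0,0,0]], delta_pos=[[0.003,-0.02,0],[0.006,-0.055,0],[0.066,-0.622,0.04],[0.066,-0.622,0.08],[0.066,-0.622,0.08],[0.066,-0.622,0.08],[0.066,-0.622,0.08],[0.066,-0.622,0.08],[0.066,-0.622,0.08],[0.066,-0.622,0.08],[0.066,-0.622,0.08],[0.066,-0.622,0.08]], gripper=[-1,-1,-1,-1,-1,-1,-1,-1,-1,-1,-1,-1])

```text
time: 2.2
position: [0.4893, 0.2058, 0.1652]
tool_rot: [1.0, 0.0, 0.0, 0.0]
ft_force: [1.8, 0.2, 0.7]
grip_width: 0.0873
grip_force: 0.0
```

```bash
python3 - <<'E'
from rig import status;o=status.get_obs();print(o["time"],o["position"].round(4),o["q"].round(2))
E
```

```text
2.2 [0.4893 0.2058 0.1652] [ 0.19  0.48  1.73 -0.    0.93  1.76]
```

Call:
arm_command(delta_rot=[[0,0,0],[0,0,0],[0,0,0],[0,0,0],[0,0,0],[0,0,0],[0,0,0]], delta_pos=[[0.005,-0.04,0.01],[0.01,-0.08,0.03],[0.016,-0.115,0.05],[0.02,-0.14,0.065],[0.022,-0.15,0.065],[0.022,-0.15,0.065],[0.022,-0.15,0.065]], gripper=[-1,-1,-1,-1,-1,-1,-1])

```text
time: 2.78
position: [0.5114, 0.3533, 0.1007]
tool_rot: [1.0, 0.001, -0.0, 0.0]
ft_force: [-0.0, 0.1, -0.4]
grip_width: 0.087
grip_force: 0.0
```

```bash
cat >> h.py <<'E'
def wcast(w,o,px,z):
    from scipy.spatial.transform import Rotation as R
    px=np.atleast_2d(np.asarray(px,float));u=np.c_[px[:,0]-w["cx"],px[:,1]-w["cy"]];r=np.hypot(*u.T)
    f=w["fx"];th=r/f;d=np.c_[u/np.maximum(r,1e-9)[:,None]*np.sin(th)[:,None],np.cos(th)]
    T=np.eye(4);T[:3,:3]=R.from_quat(o["tool_rot"]).as_matrix();T[:3,3]=o["position"]
    P=T@np.asarray(w["mount"]);d=d@P[:3,:3].T
    return (P[:3,3]+d*((z-P[2,3])/d[:,2])[:,None])[:,:2]
def wproj(w,o,p):
    from scipy.spatial.transform import Rotation as R
    T=np.eye(4);T[:3,:3]=R.from_quat(o["tool_rot"]).as_matrix();T[:3,3]=o["position"]
    v=np.linalg.inv(T@np.asarray(w["mount"]))@np.r_[p,1];v=v[:3];r=np.hypot(v[0],v[1])
    return np.array([w["cx"],w["cy"]])+w["fx"]*np.arctan2(r,v[2])*v[:2]/r
def wshell(p,t,name):
    from rig import status,viewer
    o=status.get_obs();w=viewer.camera("wrist");q=wproj(w,o,[*p,t/2])
    cv2.imwrite(f"pics/{name}.png",w["pixels"])
    k=blob(brown(w["pixels"]),q);W=wcast(w,o,k,t*.6)
    print("tcp",o["position"].round(4),"exp px",q.round(),"found",k.mean(0).round(),((W.min(0)+W.max(0))/2).round(4),calip(W))
E
python3 -c "
from h import *
wshell((.5125,.365),.016,'w_tiny')"
```

```text
tcp [0.5114 0.3533 0.1007] exp px [300. 201.] found [300. 201.] [0.512  0.3649] {0: 28, 15: 27, 30: 26, 45: 25, 60: 25, 75: 25, 90: 26, 105: 26, 120: 27, 135: 28, 150: 30, 165: 30}
```

View pics/w_tiny.png

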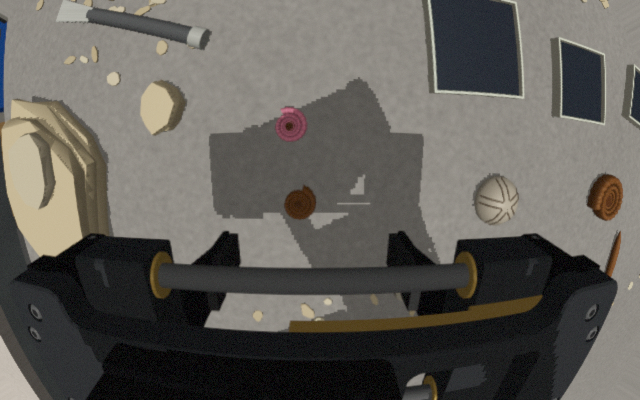

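The wrist view shows the tiny shell at (300,201), and it matches the averaged fix of (0.512, 0.365). The pink one is at (291,126), well clear. I descend and grip.

Call:
arm_command(delta_rot=[[0,0,0],[0,0,0],[0,0,0],[0,0,0],[0,0,0],[0,0,0],[0,0,0]], delta_pos=[[0.001,-0.012,0.015],[0.001,-0.012,0.04],[0.001,-0.012,0.065],[0.001,-0.012,0.08],[0.001,-0.012,0.089],[0.001,-0.012,0.0925],[0.001,-0.012,0.0925]], gripper=[-1,-1,-0.7,-0.4,-0.2,0,0])

```text
time: 3.42
position: [0.5129, 0.3645, 0.0083]
tool_rot: [1.0, -0.001, -0.0, 0.0]
ft_force: [-0.3, 0.1, 0.5]
grip_width: 0.0619
grip_force: 0.0
```

Call:
arm_command(delta_rot=[[0,0,0],[0,0,0],[0,0,0],[0,0,0],[0,0,0],[0,0,0],[0,0,0],[0,0,0],[0,0,0]], delta_pos=[[0,0,0],[0,0,0],[0,0,0],[0,0,0],[0,0,0],[0,0,0],[0,0,0],[0,0,0],[0,0,0]], gripper=[0.2,0.4,0.6,0.8,1,1,1,1,1], grip_force=12)

```text
time: 4.17
position: [0.5128, 0.3658, 0.0086]
tool_rot: [1.0, 0.0, 0.0, -0.0]
ft_force: [-0.9, 0.1, 4.4]
grip_width: 0.0263
grip_force: 12.0
```

Call:
arm_command(delta_rot=[[0,0,0],[0,0,0],[0,0,0],[0,0,0],[0,0,0],[0,0,0],[0,0,0],[0,0,0],[0,0,0],[0,0,0],[0,0,0],[0,0,0]], delta_pos=[[0,0,-0.006],[0,0,-0.02],[0.001,0.004,-0.045],[0.005,0.018,-0.07],[0.012,0.045,-0.085],[0.022,0.08,-0.09],[0.032,0.118,-0.09],[0.042,0.157,-0.09],[0.052,0.196,-0.09],[0.062,0.235,-0.09],[0.072,0.274,-0.09],[0.082,0.313,-0.09]], gripper=[1,1,1,1,1,1,1,1,1,1,1,1])

```text
time: 5.17
position: [0.5948, 0.0507, 0.099]
tool_rot: [1.0, 0.0, 0.0, -0.0]
ft_force: [1.1, 0.4, -0.2]
grip_width: 0.0263
grip_force: 12.0
```

Call:
arm_command(delta_rot=[[0,0,0],[0,0,0],[0,0,0],[0,0,0],[0,0,0],[0,0,0],[0,0,0],[0,0,0],[0,0,0],[0,0,0],[0,0,0]], delta_pos=[[0.01,0.039,0],[0.02,0.078,0],[0.03,0.117,0],[0.04,0.156,0],[0.05,0.195,0],[0.058,0.225,0],[0.063,0.248,0],[0.066,0.261,0],[0.066,0.267,0],[0.066,0.267,0],[0.066,0.267,0]], gripper=[1,1,1,1,1,1,1,1,1,1,1])

```text
time: 6.08
position: [0.6598, -0.2128, 0.098]
tool_rot: [1.0, 0.0, -0.001, -0.001]
ft_force: [-0.2, 0.4, -0.7]
grip_width: 0.0266
grip_force: 12.0
```

```bash
cat >> h.py <<'E'
def wtray(p,name):
    from rig import status,viewer
    o=status.get_obs();w=viewer.camera("wrist");q=wproj(w,o,[*p,.01])
    cv2.imwrite(f"pics/{name}.png",w["pixels"])
    g=cv2.cvtColor(w["pixels"],cv2.COLOR_BGR2GRAY);k=blob(cv2.inRange(g,0,60),q)
    W=wcast(w,o,k,.01).astype(np.float32)*1000
    print("tcp",o["position"].round(4),"exp px",q.round(),cv2.minAreaRect(W),"grip",o["grip_width"].round(4))
E
python3 -c "
from h import *
wtray((.661,-.2145),'t_tiny')"
```

```text
Traceback (most recent call last):
  File "h.py", line 41, in wtray
    print("tcp",o["position"].round(4),"exp px",q.round(),cv2.minAreaRect(W),"grip",o["grip_width"].round(4))
                                                                                    ^^^^^^^^^^^^^^^^^^^^^
AttributeError: 'float' object has no attribute 'round'
```

View pics/t_tiny.png

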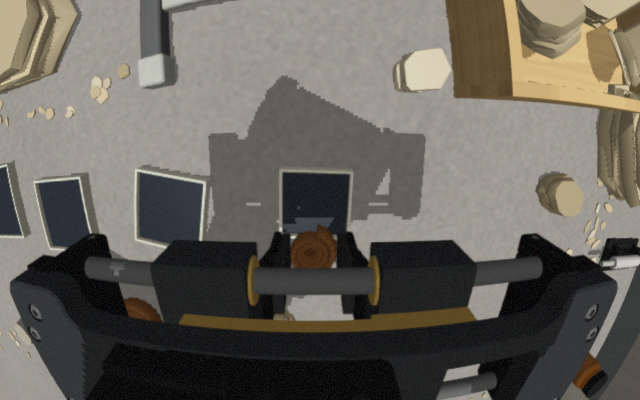

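The tiny shell is held level between the pads at about (313,252). The tray spans columns 279–353, with its top edge at row 169, so I cast those edges.

```bash
sed -i 's/,"grip",o\["grip_width"\].round(4)//' h.py; python3 - <<'E'
from h import *
from rig import status,viewer
o=status.get_obs();w=viewer.camera("wrist")
print(o["position"],wcast(w,o,[(279,200),(353,200),(281,169),(316,169),(350,169)],.014).round(4))
E
```

```text
[ 0.65985542 -0.21234219  0.09797094] [[ 0.6643 -0.1835]
 [ 0.6645 -0.2448]
 [ 0.6904 -0.1858]
 [ 0.6904 -0.214 ]
 [ 0.6906 -0.2415]]
```

Call:
arm_command(delta_rot=[[0,0,0],[0,0,0],[0,0,0],[0,0,0],[0,0,0],[0,0,0],[0,0,0],[0,0,0],[0,0,0]], delta_pos=[[0.001,0.001,0.01],[0.001,0.001,0.03],[0.001,0.001,0.05],[0.001,0.001,0.065],[0.001,0.001,0.074],[0.001,0.001,0.078],[0.001,0.001,0.08],[0.001,0.001,0.081],[0.001,0.001,0.081]], gripper=[1,1,1,1,1,1,1,1,1])

```text
time: 6.93
position: [0.6621, -0.2156, 0.0177]
tool_rot: [1.0, 0.0, 0.001, 0.0]
ft_force: [0.7, -0.5, 0.5]
grip_width: 0.0262
grip_force: 12.0
```

Call:
arm_command(delta_rot=[[0,0,0],[0,0,0],[0,0,0]], delta_pos=[[0,0,0.0005],[0,0,0.001],[0,0,0.001]], gripper=[1,1,1])

```text
time: 7.18
position: [0.6619, -0.2156, 0.0167]
tool_rot: [1.0, -0.0, 0.001, 0.0]
ft_force: [0.5, -0.9, 1.0]
grip_width: 0.0269
grip_force: 12.0
```

Call:
arm_command(delta_rot=[[0,0,0],[0,0,0],[0,0,0],[0,0,0],[0,0,0],[0,0,0],[0,0,0],[0,0,0],[0,0,0],[0,0,0],[0,0,0]], delta_pos=[[0,0,0.0005],[0,0,0.0005],[0,0,0.0005],[0,0,0.0005],[0,0,0.0005],[0,0,0.0005],[0,0,-0.005],[0,0,-0.025],[0,0,-0.06],[0,0,-0.1],[0,0,-0.1]], gripper=[1,0.35,0.3,0.2,0.1,0,0,-0.3,-0.7,-1,-1])

```text
time: 8.1
position: [0.6668, -0.2179, 0.1251]
tool_rot: [1.0, 0.0, 0.007, 0.004]
ft_force: [1.4, -1.3, 1.6]
grip_width: 0.0625
grip_force: 0.0
```

```bash
python3 - <<'E'
from h import *
from rig import status,viewer
c=viewer.camera("wrist");cv2.imwrite("pics/w1.png",c["pixels"])
o=status.get_obs();print(o["position"].round(4),o["grip_width"])
k=blob(brown(c["pixels"]),wproj(c,o,[.661,-.2145,.02]));W=wcast(c,o,k,.018);print(((W.min(0)+W.max(0))/2).round(4),calip(W))
E
```

```text
[ 0.6653 -0.2172  0.1221] 0.06604434571331896
[ 0.6599 -0.214 ] {0: 29, 15: 28, 30: 26, 45: 26, 60: 26, 75: 26, 90: 26, 105: 27, 120: 27, 135: 28, 150: 29, 165: 29}
```

View pics/w1.png

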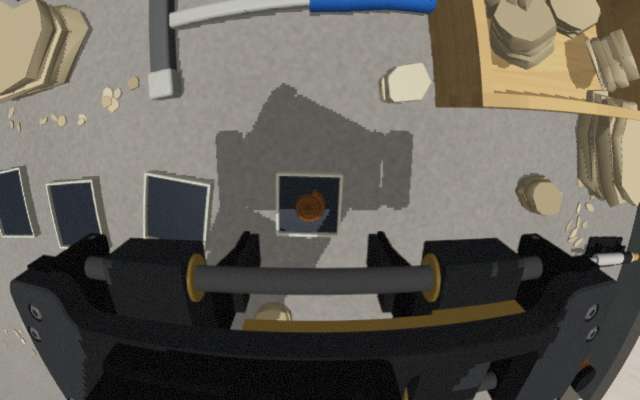

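The tiny shell lies flat and centred in its tray, at pixel (310,207). Next is the small shell, with the tool turned so it grips along world x.

Call:
arm_command(delta_rot=[[0,0,-4],[0,0,-11],[0,0,-18],[0,0,-25],[0,0,-32],[0,0,-39],[0,0,-46],[0,0,-53],[0,0,-60],[0,0,-67],[0,0,-74],[0,0,-81]], delta_pos=[[-0.01,0.002,0],[-0.03,0.006,0],[-0.055,0.012,0],[-0.08,0.018,0],[-0.105,0.023,0],[-0.13,0.028,0],[-0.155,0.034,0],[-0.18,0.04,0],[-0.2,0.044,0],[-0.215,0.048,0],[-0.225,0.05,0],[-0.23,0.05,0]], gripper=[-1,-1,-1,-1,-1,-1,-1,-1,-1,-1,-1,-1])

```text
time: 9.15
position: [0.4295, -0.2651, 0.1156]
tool_rot: [0.759, 0.651, -0.0, -0.001]
ft_force: [0.0, -0.3, -0.7]
grip_width: 0.087
grip_force: 0.0
```

Call:
arm_command(delta_rot=[[0,0,-5],[0,0,-9],[0,0,-9],[0,0,-9]], delta_pos=[[0,0,0.005],[0,0,0.01],[0,0,0.01],[0,0,0.01]], gripper=[-1,-1,-1,-1])

```text
time: 9.48
position: [0.4311, -0.265, 0.1056]
tool_rot: [0.708, 0.706, 0.0, -0.001]
ft_force: [-0.3, 0.1, 0.1]
grip_width: 0.0872
grip_force: 0.0
```

```bash
python3 -c "
from h import *
wshell((.4325,-.2655),.018,'w_small')
from rig import status;o=status.get_obs();print(o['tool_rot'],o['q'])"
```

```text
tcp [ 0.4311 -0.265   0.1056] exp px [315. 203.] found [313. 206.] [ 0.4312 -0.2667] {0: 35, 15: 37, 30: 38, 45: 38, 60: 40, 75: 41, 90: 41, 105: 40, 120: 39, 135: 35, 150: 35, 165: 35}
[ 7.07714923e-01  7.06498012e-01  1.75847565e-05 -3.81516104e-04] [-7.72194637e-01  5.52836475e-01  1.83321021e+00  6.68817141e-05
  7.56308431e-01 -7.70522330e-01]
```

Call:
arm_command(delta_rot=[[0,0,0],[0,0,0],[0,0,0],[0,0,0],[0,0,0],[0,0,0],[0,0,0],[0,0,0],[0,0,0],[0,0,0],[0,0,0],[0,0,0]], delta_pos=[[-0.001,0,0.015],[-0.001,0,0.04],[-0.001,0,0.065],[-0.001,0,0.085],[-0.001,0,0.094],[-0.001,0,0.097],[-0.001,0,0.097],[-0.001,0,0.097],[-0.001,0,0.097],[-0.001,0,0.097],[-0.001,0,0.097],[-0.001,0,0.097]], gripper=[-1,-1,-1,-0.7,-0.4,-0.2,0,0.3,0.6,1,1,1])

```text
time: 10.53
position: [0.4319, -0.2667, 0.0097]
tool_rot: [0.707, 0.707, 0.0, 0.001]
ft_force: [-0.3, -0.5, 3.3]
grip_width: 0.0365
grip_force: 12.0
```

Call:
arm_command(delta_rot=[[0,0,0],[0,0,0],[0,0,0]], delta_pos=[[0,0,0],[0,0,0],[0,0,0]], gripper=[1,1,1])

```text
time: 10.78
position: [0.4319, -0.2667, 0.0097]
tool_rot: [0.707, 0.707, 0.0, 0.001]
ft_force: [0.2, 0.1, 5.5]
grip_width: 0.0369
grip_force: 12.0
```

Call:
arm_command(delta_rot=[[0,0,0],[0,0,0],[0,0,0],[0,0,0],[0,0,0],[0,0,0],[0,0,0],[0,0,0],[0,0,0],[0,0,0],[0,0,0],[0,0,0]], delta_pos=[[0,0,-0.006],[0,0,-0.02],[0.004,0.005,-0.045],[0.015,0.018,-0.07],[0.032,0.038,-0.085],[0.057,0.067,-0.09],[0.082,0.096,-0.09],[0.107,0.125,-0.09],[0.132,0.154,-0.09],[0.156,0.183,-0.09],[0.174,0.204,-0.09],[0.184,0.216,-0.09]], gripper=[1,1,1,1,1,1,1,1,1,1,1,1])

```text
time: 11.78
position: [0.6498, -0.0795, 0.0991]
tool_rot: [0.706, 0.708, 0.001, 0.0]
ft_force: [-0.2, -1.1, -0.3]
grip_width: 0.0369
grip_force: 12.0
```

Call:
arm_command(delta_rot=[[0,0,0],[0,0,0],[0,0,0],[0,0,0]], delta_pos=[[0.004,0.005,0],[0.005,0.006,0],[0.005,0.006,0],[0.005,0.006,0]], gripper=[1,1,1,1])

```text
time: 12.12
position: [0.6522, -0.0782, 0.0988]
tool_rot: [0.707, 0.707, -0.001, -0.001]
ft_force: [-0.8, 0.1, -0.2]
grip_width: 0.0367
grip_force: 12.0
```

```bash
python3 -c "
from h import *
wtray((.654,-.079),'t_small')
from rig import status;o=status.get_obs();print(o['grip_width'],o['ft_force'])"
```

```text
tcp [ 0.6522 -0.0782  0.0988] exp px [316. 206.] ((652.8385009765625, -94.91340637207031), (105.33125305175781, 142.49412536621094), 88.1102066040039)
0.0368199690655534 [ 0.31638008 -0.64343303  0.37090186]
```

View pics/t_small.png

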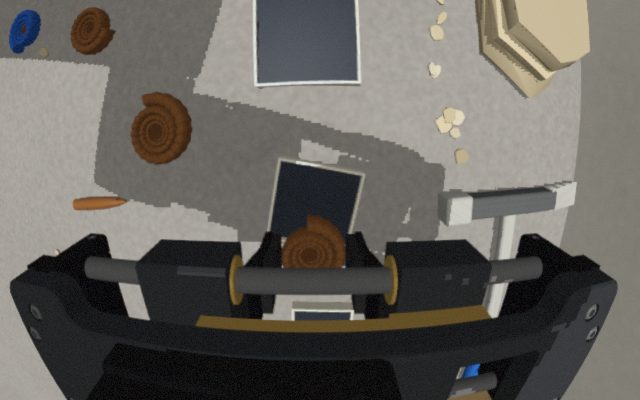

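The small shell is held level at about (313,245), and the rear corners of its tray are at (276,158) and (364,173).

```bash
cat >> h.py <<'E'
def wedge(a,b,side,tcp=None):
    from rig import status,viewer
    o=status.get_obs();w=viewer.camera("wrist");A,B=wcast(w,o,[a,b],.014);u=(B-A)/np.linalg.norm(B-A);m=(A+B)/2
    n=np.array([-u[1],u[0]]); n=n if n@(o["position"][:2]-m)>0 else -n
    print(o["position"].round(4),"len",np.linalg.norm(B-A).round(4),"centre",(m+n*side/2).round(4))
E
python3 -c "
from h import *
wedge((276,158),(364,173),.072)"
```

```text
[ 0.6522 -0.0784  0.0989] len 0.0724 centre [ 0.6513 -0.0792]
```

Call:
arm_command(delta_rot=[[0,0,0],[0,0,0],[0,0,0],[0,0,0],[0,0,0],[0,0,0],[0,0,0],[0,0,0],[0,0,0],[0,0,0]], delta_pos=[[0,0,0.01],[0,0,0.03],[0,0,0.05],[0,0,0.065],[0,0,0.074],[0,0,0.078],[0,0,0.0795],[0,0,0.08],[0,0,0.0805],[0,0,0.0805]], gripper=[1,1,1,1,1,1,1,1,1,1])

```text
time: 13.05
position: [0.6542, -0.0776, 0.0195]
tool_rot: [0.707, 0.707, 0.0, 0.001]
ft_force: [-0.2, -0.1, -0.1]
grip_width: 0.0366
grip_force: 12.0
```

Call:
arm_command(delta_rot=[[0,0,0],[0,0,0],[0,0,0],[0,0,0]], delta_pos=[[0,0,0.0005],[0,0,0.001],[0,0,0.0015],[0,0,0.0015]], gripper=[1,1,1,1])

```text
time: 13.38
position: [0.6539, -0.0774, 0.0178]
tool_rot: [0.707, 0.707, 0.0, 0.0]
ft_force: [-0.4, 1.1, 3.8]
grip_width: 0.0369
grip_force: 12.0
```

Call:
arm_command(delta_rot=[[0,0,0],[0,0,0],[0,0,0],[0,0,0],[0,0,0],[0,0,0],[0,0,0],[0,0,0],[0,0,0],[0,0,0],[0,0,0]], delta_pos=[[0,0,0],[0,0,0],[0,0,0],[0,0,0],[0,0,0],[0,0,0],[0,0,-0.005],[0,0,-0.025],[0,0,-0.055],[0,0,-0.08],[0,0,-0.1]], gripper=[0.12,0.08,0,-0.1,-0.2,-0.3,-0.3,-0.3,-0.7,-1,-1])

```text
time: 14.3
position: [0.6542, -0.0776, 0.1194]
tool_rot: [0.707, 0.707, 0.001, 0.001]
ft_force: [-0.1, -0.2, -0.3]
grip_width: 0.0689
grip_force: 0.0
```

```bash
python3 -c "
from h import *
wshell((.653,-.0785),.034,'w_s2')"
```

```text
tcp [ 0.6542 -0.0776  0.1194] exp px [312. 201.] found [313. 201.] [ 0.6533 -0.0766] {0: 36, 15: 37, 30: 38, 45: 39, 60: 41, 75: 42, 90: 42, 105: 42, 120: 41, 135: 37, 150: 36, 165: 35}
```

The small shell is in its tray. Next the medium, turning the tool back by +90°.

Call:
arm_command(delta_rot=[[0,0,4],[0,0,11],[0,0,18],[0,0,25],[0,0,32],[0,0,39],[0,0,46],[0,0,53],[0,0,60],[0,0,67],[0,0,74],[0,0,81]], delta_pos=[[0.006,-0.008,0],[0.02,-0.025,0],[0.04,-0.05,0],[0.06,-0.075,0],[0.08,-0.1,0],[0.1,-0.125,0],[0.12,-0.15,0],[0.14,-0.175,0],[0.156,-0.193,0],[0.168,-0.206,0],[0.174,-0.213,0],[0.1755,-0.2155,0]], gripper=[-1,-1,-1,-1,-1,-1,-1,-1,-1,-1,-1,-1])

```text
time: 15.35
position: [0.4358, 0.0993, 0.1172]
tool_rot: [0.997, 0.076, -0.001, -0.0]
ft_force: [0.7, -0.8, -1.0]
grip_width: 0.0868
grip_force: 0.0
```

Call:
arm_command(delta_rot=[[0,0,5],[0,0,9],[0,0,9],[0,0,9]], delta_pos=[[0,0,0.005],[0,0,0.01],[0,0,0.01],[0,0,0.01]], gripper=[-1,-1,-1,-1])

```text
time: 15.68
position: [0.438, 0.0981, 0.107]
tool_rot: [1.0, 0.001, -0.0, 0.0]
ft_force: [-0.5, -0.2, -0.1]
grip_width: 0.087
grip_force: 0.0
```

```bash
python3 -c "
from h import *
wshell((.4386,.098),.020,'w_med')
from rig import status;o=status.get_obs();print(o['tool_rot'].round(4))"
```

```text
tcp [0.438  0.0981 0.107 ] exp px [314. 200.] found [316. 203.] [0.4378 0.097 ] {0: 52, 15: 50, 30: 46, 45: 46, 60: 46, 75: 47, 90: 47, 105: 49, 120: 50, 135: 51, 150: 52, 165: 53}
[ 1.e+00  8.e-04  1.e-04 -0.e+00]
```

Call:
arm_command(delta_rot=[[0,0,0],[0,0,0],[0,0,0],[0,0,0],[0,0,0],[0,0,0],[0,0,0],[0,0,0],[0,0,0],[0,0,0],[0,0,0],[0,0,0]], delta_pos=[[-0.0015,0.001,0.015],[-0.0015,0.001,0.04],[-0.0015,0.001,0.065],[-0.0015,0.001,0.085],[-0.0015,0.001,0.094],[-0.0015,0.001,0.098],[-0.0015,0.001,0.098],[-0.0015,0.001,0.098],[-0.0015,0.001,0.098],[-0.0015,0.001,0.098],[-0.0015,0.001,0.098],[-0.0015,0.001,0.098]], gripper=[-1,-1,-1,-1,-0.8,-0.6,-0.4,-0.2,0.2,0.5,1,1], grip_force=15)

```text
time: 16.73
position: [0.4371, 0.0971, 0.0098]
tool_rot: [1.0, 0.0, 0.001, 0.0]
ft_force: [-1.0, 0.3, 5.3]
grip_width: 0.0484
grip_force: 15.0
```

Call:
arm_command(delta_rot=[[0,0,0],[0,0,0],[0,0,0]], delta_pos=[[0,0,0],[0,0,0],[0,0,0]], gripper=[1,1,1])

```text
time: 16.98
position: [0.4371, 0.0971, 0.0098]
tool_rot: [1.0, -0.0, 0.001, 0.0]
ft_force: [0.5, 0.2, 6.8]
grip_width: 0.0482
grip_force: 15.0
```

Call:
arm_command(delta_rot=[[0,0,0],[0,0,0],[0,0,0],[0,0,0],[0,0,0],[0,0,0],[0,0,0],[0,0,0],[0,0,0],[0,0,0],[0,0,0],[0,0,0]], delta_pos=[[0,0,-0.006],[0,0,-0.02],[0.004,0.001,-0.045],[0.015,0.002,-0.07],[0.035,0.005,-0.085],[0.06,0.009,-0.09],[0.09,0.014,-0.09],[0.12,0.018,-0.09],[0.15,0.023,-0.09],[0.18,0.027,-0.09],[0.2,0.03,-0.09],[0.208,0.032,-0.09]], gripper=[1,1,1,1,1,1,1,1,1,1,1,1])

```text
time: 17.98
position: [0.6478, 0.0644, 0.0993]
tool_rot: [1.0, -0.0, 0.002, 0.0]
ft_force: [0.7, 0.4, -1.2]
grip_width: 0.0485
grip_force: 15.0
```

Call:
arm_command(delta_rot=[[0,0,0],[0,0,0],[0,0,0]], delta_pos=[[0.001,0,0],[0.001,0,0],[0.001,0,0]], gripper=[1,1,1])

```text
time: 18.23
position: [0.643, 0.0656, 0.0985]
tool_rot: [1.0, 0.0, -0.002, -0.0]
ft_force: [-0.1, -0.4, -2.0]
grip_width: 0.0486
grip_force: 15.0
```

```bash
python3 -c "
from h import *
wtray((.6465,.065),'t_med')
from rig import status;o=status.get_obs();print(o['grip_width'],o['ft_force'])"
```

```text
tcp [0.643  0.0656 0.0985] exp px [314. 199.] ((630.1347045898438, 66.9647445678711), (109.03661346435547, 180.37515258789062), 0.8222786784172058)
0.04866738969376124 [-0.13043446 -0.75238282 -0.91260363]
```

View pics/t_med.png

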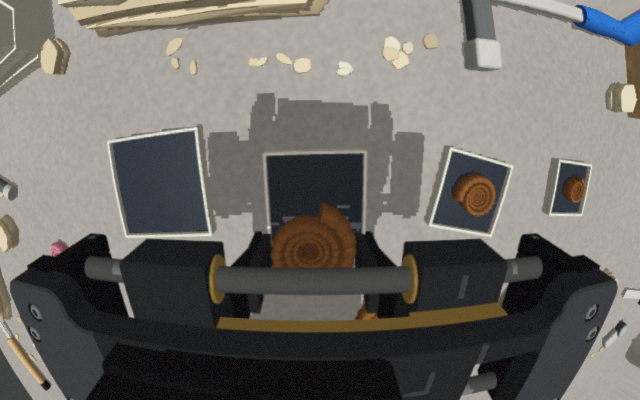

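The medium shell is held level at about (313,247). Its tray's rear corners are at (264,152) and (366,151). The small shell (477,195) and the tiny one (575,190) lie flat in theirs.

```bash
python3 -c "
from h import *
wedge((264,152),(366,151),.084)"
```

```text
[0.6431 0.0656 0.0986] len 0.082 centre [0.6459 0.0642]
```

Call:
arm_command(delta_rot=[[0,0,0],[0,0,0],[0,0,0],[0,0,0],[0,0,0],[0,0,0],[0,0,0],[0,0,0],[0,0,0],[0,0,0]], delta_pos=[[0.001,0.001,0.01],[0.001,0.001,0.03],[0.001,0.001,0.05],[0.001,0.001,0.065],[0.001,0.001,0.073],[0.001,0.001,0.077],[0.001,0.001,0.0785],[0.001,0.001,0.0795],[0.001,0.001,0.08],[0.001,0.001,0.08]], gripper=[1,1,1,1,1,1,1,1,1,1])

```text
time: 19.17
position: [0.6472, 0.0641, 0.0199]
tool_rot: [1.0, 0.0, 0.001, 0.0]
ft_force: [0.4, 0.4, -0.9]
grip_width: 0.0485
grip_force: 15.0
```

Call:
arm_command(delta_rot=[[0,0,0],[0,0,0],[0,0,0],[0,0,0]], delta_pos=[[0,0,0.0008],[0,0,0.0014],[0,0,0.0018],[0,0,0.0018]], gripper=[1,1,1,1])

```text
time: 19.5
position: [0.6469, 0.0641, 0.0179]
tool_rot: [1.0, 0.0, 0.0, 0.0]
ft_force: [-1.4, 0.3, 2.1]
grip_width: 0.0485
grip_force: 15.0
```

Call:
arm_command(delta_rot=[[0,0,0],[0,0,0],[0,0,0],[0,0,0],[0,0,0],[0,0,0],[0,0,0],[0,0,0],[0,0,0],[0,0,0],[0,0,0]], delta_pos=[[0,0,0],[0,0,0],[0,0,0],[0,0,0],[0,0,0],[0,0,0],[0,0,-0.005],[0,0,-0.025],[0,0,-0.055],[0,0,-0.08],[0,0,-0.1]], gripper=[-0.14,-0.18,-0.25,-0.35,-0.45,-0.5,-0.5,-0.5,-0.8,-1,-1])

```text
time: 20.42
position: [0.6473, 0.0641, 0.1195]
tool_rot: [1.0, 0.0, 0.001, 0.0]
ft_force: [-0.8, -0.9, -0.2]
grip_width: 0.078
grip_force: 0.0
```

```bash
python3 -c "
from h import *
wshell((.646,.064),.036,'w_m2')"
```

```text
tcp [0.6473 0.0641 0.1195] exp px [314. 201.] found [314. 201.] [0.6478 0.0647] {0: 54, 15: 51, 30: 47, 45: 46, 60: 46, 75: 47, 90: 47, 105: 48, 120: 50, 135: 51, 150: 53, 165: 54}
```

Call:
arm_command(delta_rot=[[0,0,-4],[0,0,-11],[0,0,-18],[0,0,-25],[0,0,-32],[0,0,-39],[0,0,-46],[0,0,-53],[0,0,-60],[0,0,-67],[0,0,-74],[0,0,-81]], delta_pos=[[-0.003,0.002,0],[-0.012,0.007,0],[-0.024,0.013,0],[-0.038,0.021,0],[-0.052,0.029,0],[-0.066,0.037,0],[-0.08,0.044,0],[-0.094,0.052,0],[-0.106,0.059,0],[-0.117,0.065,0],[-0.125,0.069,0],[-0.128,0.071,0]], gripper=[-1,-1,-1,-1,-1,-1,-1,-1,-1,-1,-1,-1])

```text
time: 21.47
position: [0.5168, -0.0072, 0.1172]
tool_rot: [0.759, 0.652, -0.001, -0.001]
ft_force: [-1.0, -0.4, 0.2]
grip_width: 0.0869
grip_force: 0.0
```

Call:
arm_command(delta_rot=[[0,0,-5],[0,0,-9],[0,0,-9],[0,0,-9]], delta_pos=[[0,0,0.005],[0,0,0.01],[0,0,0.01],[0,0,0.01]], gripper=[-1,-1,-1,-1])

```text
time: 21.8
position: [0.5184, -0.0069, 0.1072]
tool_rot: [0.708, 0.706, -0.0, -0.0]
ft_force: [-0.4, -1.1, 1.4]
grip_width: 0.0872
grip_force: 0.0
```

```bash
python3 -c "
from h import *
wshell((.519,-.007),.022,'w_lar')
from rig import status;o=status.get_obs();print(o['tool_rot'].round(4))"
```

```text
tcp [ 0.5184 -0.0069  0.1072] exp px [314. 203.] found [317. 206.] [ 0.5185 -0.0081] {0: 56, 15: 57, 30: 59, 45: 60, 60: 62, 75: 63, 90: 64, 105: 65, 120: 64, 135: 61, 150: 55, 165: 55}
[0.7077 0.7065 0.     0.    ]
```

Call:
arm_command(delta_rot=[[0,0,0],[0,0,0],[0,0,0],[0,0,0],[0,0,0],[0,0,0],[0,0,0],[0,0,0],[0,0,0],[0,0,0],[0,0,0],[0,0,0]], delta_pos=[[-0.003,0,0.015],[-0.003,0,0.04],[-0.003,0,0.065],[-0.003,0,0.085],[-0.003,0,0.094],[-0.003,0,0.098],[-0.003,0,0.098],[-0.003,0,0.098],[-0.003,0,0.098],[-0.003,0,0.098],[-0.003,0,0.098],[-0.003,0,0.098]], gripper=[-1,-1,-1,-1,-1,-0.8,-0.6,-0.4,-0.2,0.2,1,1], grip_force=18)

```text
time: 22.85
position: [0.5192, -0.01, 0.0102]
tool_rot: [0.707, 0.707, 0.001, 0.001]
ft_force: [-0.9, 1.0, 5.1]
grip_width: 0.0572
grip_force: 18.0
```

Call:
arm_command(delta_rot=[[0,0,0],[0,0,0],[0,0,0]], delta_pos=[[0,0,0],[0,0,0],[0,0,0]], gripper=[1,1,1])

```text
time: 23.1
position: [0.5192, -0.01, 0.0102]
tool_rot: [0.707, 0.707, 0.001, 0.001]
ft_force: [-0.7, 0.3, 6.4]
grip_width: 0.0572
grip_force: 18.0
```

Call:
arm_command(delta_rot=[[0,0,0],[0,0,0],[0,0,0],[0,0,0],[0,0,0],[0,0,0],[0,0,0],[0,0,0],[0,0,0],[0,0,0],[0,0,0],[0,0,0]], delta_pos=[[0,0,-0.006],[0,0,-0.02],[0.004,0.003,-0.045],[0.015,0.01,-0.07],[0.035,0.022,-0.085],[0.062,0.04,-0.09],[0.092,0.059,-0.09],[0.122,0.078,-0.09],[0.152,0.098,-0.09],[0.182,0.117,-0.09],[0.204,0.131,-0.09],[0.214,0.138,-0.09]], gripper=[1,1,1,1,1,1,1,1,1,1,1,1])

```text
time: 24.1
position: [0.6578, 0.2078, 0.0992]
tool_rot: [0.706, 0.708, 0.001, 0.0]
ft_force: [0.5, -0.7, -1.1]
grip_width: 0.0569
grip_force: 18.0
```

Call:
arm_command(delta_rot=[[0,0,0],[0,0,0],[0,0,0],[0,0,0]], delta_pos=[[0.003,0.002,0],[0.004,0.002,0],[0.004,0.002,0],[0.004,0.002,0]], gripper=[1,1,1,1])

```text
time: 24.43
position: [0.6573, 0.2069, 0.0989]
tool_rot: [0.707, 0.707, -0.001, -0.001]
ft_force: [0.2, 0.1, -0.8]
grip_width: 0.0575
grip_force: 18.0
```

```bash
python3 -c "
from h import *
wtray((.6595,.2095),'t_lar')
from rig import status;o=status.get_obs();print(o['grip_width'],o['ft_force'])"
```

```text
tcp [0.6573 0.2069 0.0989] exp px [317. 202.] ((647.8736572265625, 117.29727935791016), (26.729679107666016, 3.5145280361175537), 0.17144480347633362)
0.05755765721572248 [-0.3447016   0.15264283 -1.34031692]
```

View pics/t_lar.png

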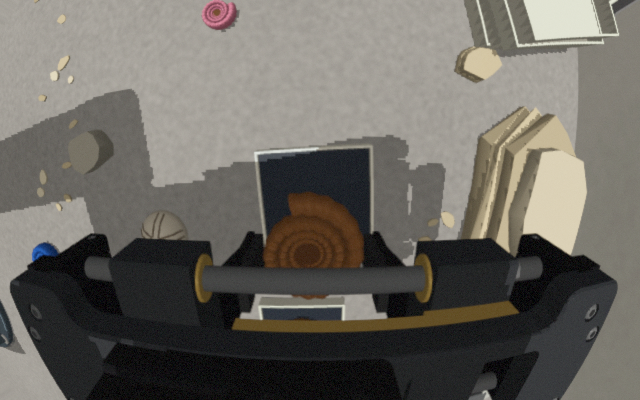

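The large shell is held level at about (313,245). Its tray's rear corners are at (256,151) and (372,147).

```bash
python3 -c "
from h import *
wedge((256,151),(372,147),.096)"
```

```text
[0.6576 0.2068 0.0991] len 0.0936 centre [0.6593 0.2071]
```

Call:
arm_command(delta_rot=[[0,0,0],[0,0,0],[0,0,0],[0,0,0],[0,0,0],[0,0,0],[0,0,0],[0,0,0],[0,0,0],[0,0,0]], delta_pos=[[-0.001,0,0.01],[-0.001,0,0.03],[-0.001,0,0.05],[-0.001,0,0.065],[-0.001,0,0.073],[-0.001,0,0.077],[-0.001,0,0.0785],[-0.001,0,0.0795],[-0.001,0,0.08],[-0.001,0,0.08]], gripper=[1,1,1,1,1,1,1,1,1,1])

```text
time: 25.37
position: [0.6592, 0.2073, 0.0201]
tool_rot: [0.707, 0.707, 0.001, 0.001]
ft_force: [-0.8, 0.4, -1.9]
grip_width: 0.0569
grip_force: 18.0
```

Call:
arm_command(delta_rot=[[0,0,0],[0,0,0],[0,0,0],[0,0,0]], delta_pos=[[0,0,0.0008],[0,0,0.0014],[0,0,0.0018],[0,0,0.0018]], gripper=[1,1,1,1])

```text
time: 25.7
position: [0.6589, 0.2072, 0.0183]
tool_rot: [0.707, 0.707, 0.0, 0.0]
ft_force: [-1.0, -0.0, 2.2]
grip_width: 0.0574
grip_force: 18.0
```

Contact at 2 N. I open and rise.

Call:
arm_command(delta_rot=[[0,0,0],[0,0,0],[0,0,0],[0,0,0],[0,0,0],[0,0,0],[0,0,0],[0,0,0],[0,0,0],[0,0,0],[0,0,0],[0,0,0]], delta_pos=[[0,0,0],[0,0,0],[0,0,0],[0,0,0],[0,0,0],[0,0,0],[0,0,-0.005],[0,0,-0.025],[0,0,-0.055],[0,0,-0.085],[0,0,-0.11],[0,0,-0.12]], gripper=[-0.34,-0.4,-0.5,-0.6,-0.7,-0.75,-0.8,-0.9,-1,-1,-1,-1])

```text
time: 26.7
position: [0.661, 0.2076, 0.1422]
tool_rot: [0.707, 0.707, 0.003, 0.002]
ft_force: [0.3, 0.9, 0.2]
grip_width: 0.0866
grip_force: 0.0
```

Call:
arm_command(delta_rot=[[0,0,0],[0,0,0],[0,0,0],[0,0,0],[0,0,0],[0,0,0],[0,0,0],[0,0,0],[0,0,0],[0,0,0],[0,0,0],[0,0,0]], delta_pos=[[0,-0.005,-0.01],[0,-0.015,-0.025],[0,-0.03,-0.04],[0,-0.06,-0.05],[0,-0.09,-0.06],[0,-0.12,-0.06],[0,-0.15,-0.06],[0,-0.18,-0.06],[0,-0.2,-0.06],[0,-0.21,-0.06],[0,-0.21,-0.06],[0,-0.21,-0.06]], gripper=[-1,-1,-1,-1,-1,-1,-1,-1,-1,-1,-1,-1])

```text
time: 27.7
position: [0.4491, 0.2072, 0.1973]
tool_rot: [0.707, 0.707, 0.0, 0.0]
ft_force: [0.6, 0.4, 0.0]
grip_width: 0.0873
grip_force: 0.0
```

```bash
python3 - <<'E'
from h import *
from rig import viewer
s=viewer.camera("scene");c=viewer.camera("top");cv2.imwrite("pics/fin_top.png",c["pixels"])
cv2.imwrite("pics/fin.png",s["pixels"])
for n,p,q,z in(("tiny",(.661,-.214),30,.018),("small",(.6525,-.079),42,.019),("medium",(.646,.064),54,.020),("large",(.6593,.207),66,.021)):
    P=np.asarray(s["pose"]);v=np.linalg.inv(P)@np.r_[p,z,1];px=(s["cx"]+s["fx"]*v[0]/v[2],s["cy"]+s["fy"]*v[1]/v[2])
    W=cast(s,blob(brown(s["pixels"]),px),z);print(n,((W.min(0)+W.max(0))/2).round(4),calip(W))
E
```

```text
tiny [ 0.6612 -0.2114] {0: 28, 15: 28, 30: 28, 45: 29, 60: 31, 75: 32, 90: 31, 105: 30, 120: 31, 135: 29, 150: 27, 165: 28}
small [ 0.6536 -0.0756] {0: 37, 15: 38, 30: 40, 45: 40, 60: 42, 75: 44, 90: 44, 105: 41, 120: 38, 135: 35, 150: 35, 165: 35}
medium [0.6487 0.0674] {0: 51, 15: 50, 30: 46, 45: 47, 60: 49, 75: 50, 90: 51, 105: 51, 120: 50, 135: 49, 150: 50, 165: 52}
large [0.6592 0.2111] {0: 58, 15: 60, 30: 60, 45: 61, 60: 62, 75: 63, 90: 64, 105: 63, 120: 62, 135: 58, 150: 54, 165: 56}
```

View pics/fin.png

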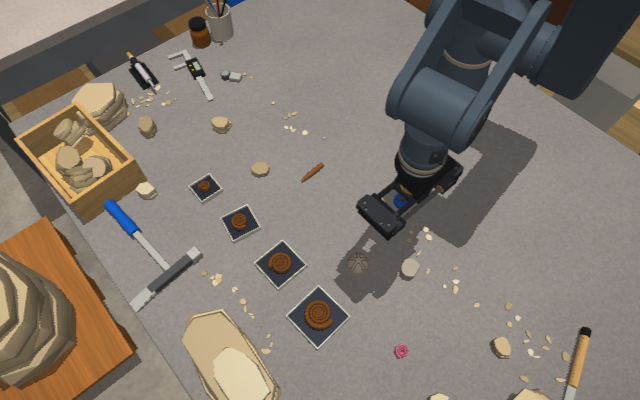

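All four shells lie centred and flat in their own trays, at (204,186), (239,221), (279,263) and (318,314). The urchin (358,263) and belemnite (313,172) have not moved. Handing in.

```bash
python3 -c "
from rig import robot;print(robot.hand_in())"
```

```text
the job is handed in; nothing more can be done
None
```

All four ammonites lie flat in the trays of their size, the urchin and belemnite were left where they lay, and the job was handed in at about 28 s; no verdict was returned.

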